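# Hang the electric driver on the spring balancer

## Task

Hang the electric screwdriver on the spring balancer: while it stands in its stand, pull the balancer's hook down by its black knob and swing the hook's point through the driver's wire bail, then ease the hook up so that it lifts the driver clear of the stand. Keep the knob in hand until the driver's weight balances the spring and the knob no longer pulls either way, and only then let go, so that the driver hangs still and does not shoot up or drop. Be gentle: do not press the hook hard against the driver, never let the hook fly up, and leave the other things on the bench alone.

Things in the scene. Friction and masses are not known exactly. Their poses are not given: they have to be found in the camera images.
- mast_axis (a point): Foot of the balancer's fixed steel mast (26 mm thick, foot radius 75 mm, grey spring drum 90 mm across on top, up to 0.47 m), on the bench top, on the vertical axis about which the yellow boom swings. At swing 0 the boom points along this frame's -x.
- swing (a joint): Swing of the yellow boom about the mast's vertical axis, rad, -0.6 to 0.6, counter-clockwise seen from above is positive; light friction, it stays where it is left.
- hook (a joint): How far boom, hook and knob are pulled down from the top stop, m, 0 to 0.15. A spring pulls up: 1.2 N at 0, 4.5 N more per 100 mm; sliding friction 0.1 N, lightly damped. The driver's weight (unknown, it differs widely with the battery inside; under 6 N), once on the hook, is taken off this pull, so where they balance must be felt; it is always clear of the stand.
- hook_seat (a point): Where the middle of a bail's wire rests in the V throat of the steel J-hook; 220 mm out from the mast axis. Frame: x along the boom to the mast, y to the hook's open side, z up. Hook of 6 mm wire in the y-z plane, shank at y = -12 mm; lowest surface 10 mm below this point; the block over it starts 29 mm above. The hook goes in under a bail by moving along +y, then up.
- hook_point (a point): Centre of the round end of the J-hook's upturned point, 13 mm to +y and 9 mm above the seat point; its top is 3 mm higher.
- knob (a point): Grasp point on the upright round black knob at the boom's end, 24 mm diameter, reaching 27 mm above and 23 mm below this point. 270 mm out from the mast axis (50 mm farther out than the hook seat) and 46 mm above the seat. The boom behind it is 18 mm wide, 14 mm thick, centred 8 mm below this point. Grip it from above, fingers best across the boom.
- bail (a point): Middle of the top wire (its centre line) of the driver's steel bail. Wire 5 mm thick; opening 29 mm wide and 34.5 mm high, from the driver's top 37 mm below this point to 2.5 mm below it; wire level over 14 mm, then sloping down. Frame: x along the top wire, y through the opening, z up. Turned at most 0.45 rad from the boom when the boom is over it.
- driver_center (a point): Centre of the driver's green round body (38 mm diameter, 90 mm tall, half-way up). The black nose (28 mm diameter, 10 mm long) and bit (8 mm) below it stand in the stand's ring.
- stand_top (a point): Centre of the upper rim of the fixed driver stand, a grey ring (48 mm outside, hole 32 mm), rim 40 mm above the bench. The driver's shoulder rests on it; it must rise 18 mm to bring the bit out. It lies within about 10 mm of the circle that the hook seat describes.
- meter: White test meter lying flat, 130 x 90 x 45 mm, origin under its centre. Leave alone.
- chassis: Black open chassis with a green circuit board, 190 x 160 x 24 mm, origin under its centre. Leave alone.
- dish: Small round steel parts dish, 72 mm across, 22 mm high, origin under its centre. Leave alone.
- jar: Small amber jar with white cap, 52 mm across, 60 mm high, origin under its centre. Leave alone.
Mind the look-alikes: they are no part of the job. What is meant by the part that bears bail is not brown, and is the smaller of those in its own colour. Leave any brown look-alike of the part that bears stand_top alone.

How it is judged:
By the outcome, as a careful person would: the job done as asked, in the order asked, and still so for the second after the job is handed in, with the robot touching nothing.
It also fails if it takes over 51 s, if anything falls off the work surface, if the arm or the gripper's body presses on something with over 40 N, if the wrist force passes 120 N, or if a joint passes its speed limit or range.

## Robot

A 6-joint arm with a two-finger parallel gripper is mounted at the origin on the work surface. World frame = base frame: x ahead of the robot, y to its left, z up, the work surface at z = 0. Lengths are in m, angles in degrees, forces in N, time in s.
With the tool pointing down it reaches from about 0.375 to 0.9 m from the base axis. Payload 3.1 kg.
Tool frame: the origin (TCP) lies at the very end of the fingers, on their centre line; the grasp point (between the pads) lies 19 mm behind it (bot.hold_point_z is the z of the grasp point in the tool frame, in m); z points along the fingers, y is the direction in which the jaws open and shut (so a half turn about z gives the same grasp; the last joint's range is limited). The gripper opens to 87 mm and grips with 3 to 60 N. Pads are 19 mm wide; open, the fingers measure 117 mm over their backs; the gripper's body (75 mm by 190 mm) begins 51 mm behind the grasp point.
Start: joints at [-80.128, 30.224, 82.088, -0, 67.689, -10.227], TCP at [0.215, -0.587, 0.223] pointing down, gripper open.
Joint ranges: [-176.69, 176.69], [-43.24, 126.21], [12.49, 139.97], [-82, 262], [0, 151.66], [-163.58, 163.58]. Speed limits (degrees/s): [159.86, 159.86, 180, 180, 180, 180].

## Interface

Orientations are given as a 3x3 rotation matrix whose columns are the frame's x, y, z axes.
In Python, from rig import bot gives the robot as it stands.
- The arm moves only by the tool servo_tool, never from a script. Its argument "increments" is a list of rows, each a list of 3 entries, a list of its own where there are three numbers: the closure, from 0 (fully open) to 1 (shut), then the shift along the tool's x, y, z in mm, then the turn about the tool's z in degrees. In form: [[claw, [x, y, z], turn], ...]. A call has 1 to 5 rows; each row shifts and turns the commanded pose from where the row before left it, along the tool's axes as they then stand; what a row does not reach is not made up. A row lasts 1/8 s, in which the tool goes at most 62.5 mm and 10.7 degrees, less where a joint would pass 70% of its speed; a pose out of reach is approached as far as the arm can. A call with a gripper value outside its range is refused whole. The fingers move at their own pace and stop on an object; the grip force is fixed at half the most. Time passes only in rows, so rows that do not move let the fingers close. It gives the time, the measured TCP pose, the force and the opening at its end, in the units of the state.
- bot.read_state(): the state, without advancing time (a new reading comes with each control period).
- bot.capture(name): name is "side" or "top" or "wrist"; returns (picture, depth): 420x560x3 uint8, blue, green, red; 420x560 float32, m along the optical axis (not along the pixel's ray), 0 where there is no reading.
- bot.camera_info(name): a dict with "K" (3x3 intrinsics, pixels), "distortion" ([k1, k2, p1, p2, k3] as OpenCV has them; the pictures are not rectified), "R" (3x3) and "t" (3): a world point X has camera coordinates R X + t; the wrist camera has in their place "mount" (4x4, takes a point from camera to tool coordinates, whose origin is the TCP and whose axes are the flange's). Camera axes: x right, y down, z forward; pixel columns grow to the right and rows downward; lengths in m; the calibration is good to about 2 mm. A picture is of the moment at which its call begins: read the wrist's pose just before it. camera_info takes no time and is no camera call.
- bot.hand_in(): hands the job in, once; it reports no verdict.
Trained networks look in the newest picture that a camera, given by its name, has taken for a name from the list of things; names that differ only in an ending like _2 or _b are one class to them, and where a whole thing is asked for, a point or a joint stands for the part that bears it (a point fixed in the world has none). Each returns a list of dicts, best first, with "p" (0 to 1); they miss things now and then, are a little off and sometimes report something else, mostly with a low value. They report only what shows in the picture. A call takes as long as a camera call. They do not tell look-alikes from the thing itself.
- bot.find_in(camera, thing): "bbox" ([left, top, right, bottom] in pixels, round what is visible of it).
- bot.trace(camera, thing): "region" (420x560 bool, what is visible of it) and "bbox" ([left, top, right, bottom] in pixels, round what is visible of it).
The state is a dict: "time_s": time; "joint_positions": joint angles; "qvel": joint speeds; "tau": joint torques, N m; "position": TCP position; "tcp_rot": TCP orientation; "force": force on the tool from outside, world axes, zero at the start; "moment": the same for the moment, N m; "opening": opening from 0.0 (shut) to 1.0 (fully open).
Only numpy, scipy, OpenCV 4.12 (cv2) and the standard library are available. Lean on these libraries where they do the work, as an engineer would, in place of code of your own. Each camera call takes 0.05 s, during which the arm holds its last target.

## Working session

There is one attempt and no reset: what is moved stays moved. The work goes in short steps, Python scripts to look and compute and a tool call to move; the robot and the scene stay as the last step left them, time stands still between calls to the robot, and variables do not carry over. Pictures are saved under pics/ and viewed, and the job is handed in when it is done.

Besides the shell and the picture viewer there is one more tool, called after ">>>" as name(argument=value, ...), one argument or row to a line, values as JSON. servo_tool: Moves the arm, as the interface text tells. Its arguments: {"type":"object","properties":{"increments":{"type":"array","items":{"type":"array"}}},"required":["increments"]}

```bash
ls; mkdir -p pics
python3 - <<'E'
from rig import bot
import cv2,numpy as np
s=bot.read_state();print({k:np.round(v,3).tolist() for k,v in s.items()})
for c in("side","top"):
    p,d=bot.capture(c);cv2.imwrite(f"pics/{c}0.png",p);np.save(f"pics/{c}0.npy",d)
    i=bot.camera_info(c);print(c,{k:np.round(v,4).tolist() for k,v in i.items()})
    for t in("hook","knob","bail","stand_top","mast_axis"):
        try:print(t,[(np.round(r["bbox"]).tolist(),round(r["p"],2)) for r in bot.find_in(c,t)][:6])
        except Exception as e:print(t,e)
print(bot.read_state()["time_s"],bot.hold_point_z)
E
```

```text
pics
{'time_s': 0.0, 'joint_positions': [-80.126, 30.277, 82.159, -0.004, 67.687, -10.227], 'qvel': [0.069, -0.037, 0.003, -0.029, -0.072, -0.085], 'tau': [0.002, -44.003, -17.659, 0.064, 0.058, -0.0], 'position': [0.215, -0.586, 0.222], 'tcp_rot': [[0.939, 0.344, -0.0], [0.344, -0.939, 0.002], [0.0, -0.002, -1.0]], 'force': [-0.077, 0.195, -0.128], 'moment': [0.007, 0.001, 0.003], 'opening': 1.002}
side {'K': [[446.9438, 0.0, 283.4993], [0.0, 446.9438, 211.9782], [0.0, 0.0, 1.0]], 'distortion': [-0.0096, 0.0, 0.0, 0.0, 0.0], 'R': [[0.9709, -0.2392, 0.0078], [-0.1399, -0.5936, -0.7925], [0.1942, 0.7684, -0.6098]], 't': [-0.5791, 0.2351, 1.4459]}
hook [([251.0, 165.0, 344.0, 202.0], 0.58)]
knob [([248.0, 165.0, 346.0, 202.0], 0.97)]
bail [([260.0, 222.0, 273.0, 246.0], 0.81), ([263.0, 239.0, 277.0, 274.0], 0.75), ([247.0, 191.0, 257.0, 230.0], 0.65)]
stand_top [([283.0, 213.0, 303.0, 235.0], 0.81), ([256.0, 242.0, 280.0, 257.0], 0.41)]
mast_axis [([248.0, 132.0, 355.0, 268.0], 0.85)]
top {'K': [[406.4154, 0.0, 288.0513], [0.0, 406.4154, 209.5517], [0.0, 0.0, 1.0]], 'distortion': [-0.0747, 0.0, 0.0, 0.0, 0.0], 'R': [[-0.0019, -0.9997, -0.023], [-0.9979, 0.0034, -0.0649], [0.0649, 0.0229, -0.9976]], 't': [0.0017, 0.6003, 1.1701]}
hook [([293.0, 132.0, 320.0, 257.0], 0.69)]
knob [([292.0, 142.0, 318.0, 259.0], 0.81)]
bail [([214.0, 229.0, 239.0, 247.0], 0.73), ([269.0, 220.0, 281.0, 236.0], 0.64), ([317.0, 231.0, 321.0, 239.0], 0.49)]
stand_top [([263.0, 212.0, 292.0, 240.0], 0.95), ([227.0, 175.0, 254.0, 202.0], 0.74), ([267.0, 219.0, 281.0, 235.0], 0.69), ([290.0, 143.0, 319.0, 260.0], 0.54), ([400.0, 178.0, 420.0, 200.0], 0.4)]
mast_axis [([270.0, 92.0, 322.0, 256.0], 0.63)]
0.6 -0.0187
```

Run:
```python
import cv2
a=cv2.imread("pics/side0.png")[110:330,180:430];cv2.imwrite("pics/side0c.png",cv2.resize(a,None,fx=3,fy=2.7,interpolation=cv2.INTER_CUBIC)[:600,:800])
a=cv2.imread("pics/top0.png")[80:280,180:445];cv2.imwrite("pics/top0c.png",cv2.resize(a,None,fx=3,fy=3,interpolation=cv2.INTER_CUBIC))
```

```text
(no output)
```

View pics/side0.png

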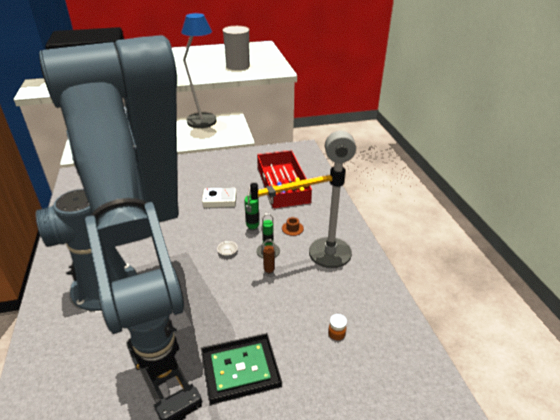

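View pics/top0.png

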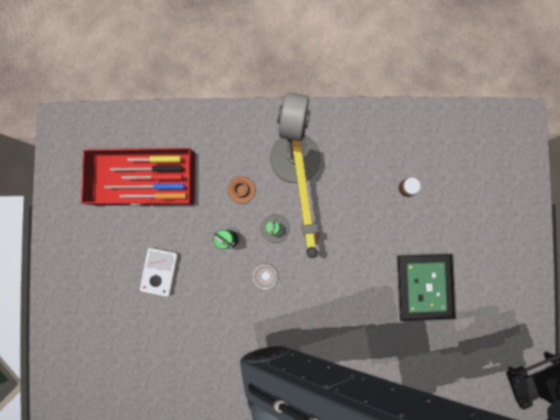

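```bash
sleep 1
```

```text
(no output)
```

View pics/side0c.png

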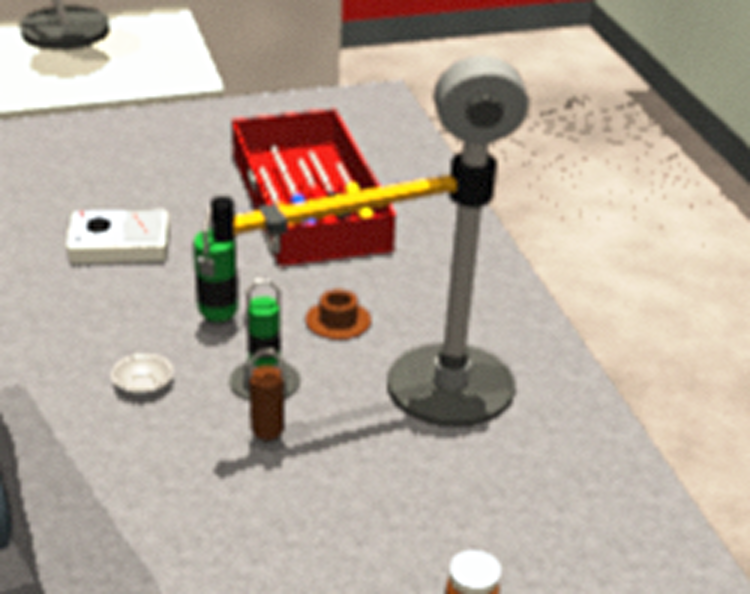

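View pics/top0c.png

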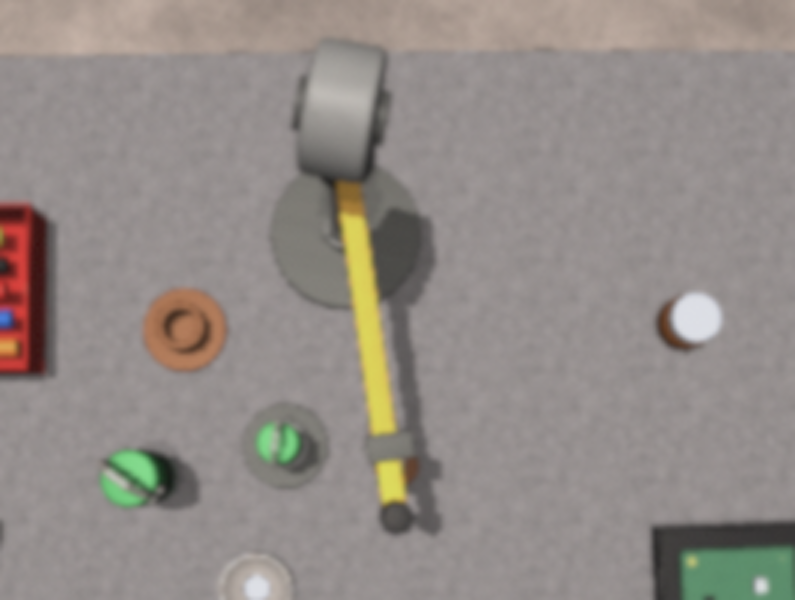

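Look-alikes, in top-view pixels:
- Small green driver in the grey stand at (273,228).
- Bigger green driver at (225,239).
- Brown driver at about (317,235), under the boom.
- Brown stand at (241,189).

I choose the small green driver in the grey stand, and will now measure positions.

```bash
cat > h.py <<'E'
import numpy as np,cv2
from rig import bot
def cloud(c,d,box):
    i=bot.camera_info(c);K=np.array(i["K"]);D=np.array(i["distortion"])
    l,t,r,b=map(int,box);u,v=np.meshgrid(np.arange(l,r),np.arange(t,b))
    z=d[t:b,l:r];uv=np.stack([u,v],-1).reshape(-1,1,2).astype(float)
    n=cv2.undistortPoints(uv,K,D).reshape(-1,2);zz=z.reshape(-1)
    P=np.c_[n*zz[:,None],zz]
    X=(P-np.array(i["t"]))@np.array(i["R"])
    X[zz==0]=np.nan
    return X.reshape(z.shape+(3,))
E
python3 - <<'E'
from h import *
np.set_printoptions(suppress=True,linewidth=200,precision=3)
d=np.load("pics/top0.npy")
B={"small":(258,210,294,244),"big":(212,226,242,252),"knob":(300,240,322,262),"boom":(292,140,316,250),"mastfoot":(268,130,325,185),"brown":(305,215,330,250),"dish":(250,262,280,292),"brownstand":(226,174,258,204)}
C={k:cloud("top",d,b) for k,b in B.items()}
def st(n,m):
    X=C[n][m];print(n,len(X),np.nanmean(X,0),np.nanmin(X,0),np.nanmax(X,0))
for n in C: 
    Z=C[n][...,2]; print(n,"zmax",np.nanmax(Z))
st("small",C["small"][...,2]>.1);Z=C["small"][...,2];st("small",(Z>.03)&(Z<.05));st("small",Z>.14)
st("big",C["big"][...,2]>.1)
st("knob",C["knob"][...,2]>.26)
Z=C["knob"][...,2];print(np.round(Z*1000).astype(int))
Z=C["boom"][...,2];
for z in range(0,110,10):
    m=(Z[z]>.2);
    if m.any():print(np.nanmean(C["boom"][z][m],0))
st("brownstand",C["brownstand"][...,2]>.02)
st("brown",C["brown"][...,2]>.05)
st("dish",C["dish"][...,2]>.012)
Z=C["mastfoot"][...,2];st("mastfoot",(Z>.006)&(Z<.03));
d=np.load("pics/side0.npy")
for n,b in {"brown":(258,236,282,278),"small":(255,210,280,258),"big":(242,180,262,235)}.items():
    C[n]=cloud("side",d,b);st(n,C[n][...,2]>.05);Z=C[n][...,2]
    print(np.round(np.nanmax(Z,1)*1000))
# mast
C["m"]=cloud("side",d,(320,195,345,240));st("m",C["m"][...,2]>.1)
E
```

```text
small zmax 0.17226985793044702
big zmax 0.20319671756365615
knob zmax 0.3615790040452318
boom zmax 0.4231011050321496
mastfoot zmax 0.4569292116600963
brown zmax 0.3605902031810201
dish zmax 0.028294968267666757
brownstand zmax 0.0471998255574343
small 168 [0.546 0.038 0.136] [0.526 0.022 0.102] [0.565 0.056 0.172]
small 45 [0.545 0.026 0.041] [0.523 0.017 0.034] [0.569 0.057 0.045]
small 30 [0.546 0.039 0.164] [0.528 0.036 0.146] [0.565 0.041 0.172]
big 348 [0.516 0.164 0.151] [0.492 0.141 0.1  ] [0.539 0.192 0.203]
knob 168 [ 0.497 -0.057  0.347] [ 0.479 -0.07   0.316] [ 0.514 -0.046  0.362]
[[                  -4                    1                    1                   -1                    5 -9223372036854775808                  320                  328                  331
                   332                  331                  332                  330                  332                  329                  109                  107                  109
                     1                    3                    2                   -3]
 [                   2        
[... 10765 characters left out ...]
66. 156. 157. 155. 146. 142. 137. 133. 136. 133. 131. 130. 125. 122. 116. 111. 107. 104. 100.  94.  90.  86.  80.  76. 148. 149. 143. 141. 133. 130. 124. 122. 116. 114.
 110. 111. 109. 109. 105. 100.  99.  95.  88.]
big 534 [0.507 0.082 0.178] [ 0.479 -0.076  0.05 ] [0.543 0.182 0.361]
[  7.   4. 361. 359. 359. 360. 356. 356. 352. 350. 344. 340. 339. 332. 331. 327. 325. 320. 318. 313. 154. 151. 144. 141. 138. 136. 132. 128. 122. 118. 114. 108. 100.  99.  94.  92.  84.  81.  76.
  71.  66.  61.  58.  53.  46. 118. 112. 106. 104.  18.   6.   4.   3.   5.   3.]
m 306 [ 0.755 -0.032  0.181] [ 0.744 -0.041  0.1  ] [ 0.773 -0.015  0.259]<stdin>:13: RuntimeWarning: invalid value encountered in cast
```

```bash
cat >> h.py <<'E'
def plan(goal,yaw_y=None,s=None):
    """tool-frame shift mm toward world TCP goal; turn deg so tool y gets world angle yaw_y (deg)"""
    s=s or bot.read_state();R=np.array(s["tcp_rot"]);p=np.array(s["position"])
    dt=R.T@(np.array(goal)-p)*1000
    y=np.degrees(np.arctan2(R[1,1],R[0,1]));t=None
    if yaw_y is not None: t=-((yaw_y-y+90)%180-90)
    print("t",round(s["time_s"],2),"pos",np.round(p,4),"yaw_y",round(y,1),"shift",np.round(dt,1),"turn",t,"F",np.round(s["force"],2),"open",round(s["opening"],3))
E
python3 - <<'E'
from h import *
np.set_printoptions(suppress=True,linewidth=200,precision=4)
d=np.load("pics/top0.npy")
X=cloud("top",d,(300,240,322,262)).reshape(-1,3);k=X[X[:,2]>.35]
e=cv2.minEnclosingCircle(k[:,:2].astype(np.float32));print("knob top",np.nanmean(k,0),np.nanmedian(k,0),e)
X=cloud("top",d,(292,150,320,222)).reshape(-1,3);b=X[(X[:,2]>.32)&(X[:,2]<.34)]
l=cv2.fitLine(b[:,:2].astype(np.float32),2,0,.01,.01).ravel();print("boom",l,np.arctan(l[1]/l[0]))
# mast foot circle fit
X=cloud("top",d,(262,125,330,190)).reshape(-1,3);
for lo,hi in((.008,.03),):
    m=X[(X[:,2]>lo)&(X[:,2]<hi)];
import numpy.linalg as la
X=cloud("top",d,(258,210,294,244)).reshape(-1,3);s=X[X[:,2]>.14]
print(s[np.argsort(s[:,0])])
l=cv2.fitLine(s[:,:2].astype(np.float32),2,0,.01,.01).ravel();print("bail top",l,np.degrees(np.arctan(l[1]/l[0])))
t=X[(X[:,2]>.12)&(X[:,2]<.137)];print("drv top",t.mean(0),cv2.minEnclosingCircle(t[:,:2].astype(np.float32)))
d=np.load("pics/side0.npy")
X=cloud("side",d,(255,210,280,240)).reshape(-1,3);s=X[(X[:,2]>.14)&(X[:,0]>.5)&(abs(X[:,1]-.038)<.03)];print("side bail\n",s[np.argsort(-s[:,2])][:25])
plan([.4931,-.058,.40],-82.4)
E
```

```text
knob top [ 0.4896 -0.0579  0.3586] [ 0.4898 -0.0573  0.3589] ((0.4897433817386627, -0.05807137116789818), 0.011839892715215683)
boom [ 0.9901  0.1402  0.6322 -0.0382] 0.14070493
[[0.5283 0.0411 0.1578]
 [0.5284 0.0392 0.1461]
 [0.5309 0.0411 0.1567]
 [0.5309 0.0388 0.1531]
 [0.5334 0.0383 0.1601]
 [0.5335 0.0411 0.1576]
 [0.5359 0.0379 0.1668]
 [0.5359 0.0405 0.1667]
 [0.5384 0.0404 0.1687]
 [0.5385 0.0379 0.1674]
 [0.541  0.0403 0.1691]
 [0.541  0.0378 0.1686]
 [0.5435 0.0402 0.1714]
 [0.5435 0.0378 0.1694]
 [0.5461 0.0377 0.1702]
 [0.5461 0.0404 0.1688]
 [0.5486 0.0376 0.1723]
 [0.5487 0.0404 0.1687]
 [0.5512 0.0402 0.1706]
 [0.5512 0.0378 0.1689]
 [0.5537 0.0376 0.1718]
 [0.5538 0.0403 0.169 ]
 [0.5564 0.0379 0.1679]
 [0.5565 0.0356 0.1623]
 [0.559  0.0355 0.1644]
 [0.559  0.0381 0.1639]
 [0.5617 0.0356 0.1622]
 [0.5617 0.0383 0.1609]
 [0.5644 0.0385 0.1577]
 [0.5645 0.0361 0.1551]]
bail top [ 0.9961 -0.0884  0.5462  0.0387] -5.0731125
drv top [0.5459 0.0385 0.1304] ((0.5452686548233032, 0.038373056799173355), 0.019704466685652733)
side bail
 [[0.5471 0.0324 0.1716]
 [0.5411 0.0362 0.1698]
 [0.5446 0.0368 0.1687]
 [0.5512 0.0363 0.1679]
 [0.5578 0.0352 0.1675]
 [0.5375 0.0354 0.1668]
 [0.5548 0.037  0.1668]
 [0.5367 0.0315 0.1657]
 [0.5443 0.0357 0.1654]
 [0.5572 0.0329 0.1652]
 [0.5411 0.0367 0.1652]
 [0.561  0.0346 0.1632]
 [0.5344 0.0371 0.1619]
 [0.5604 0.0319 0.1612]
 [0.5639 0.0327 0.16  ]
 [0.5335 0.0332 0.1566]
 [0.5348 0.0394 0.1559]
 [0.5609 0.0346 0.1548]
 [0.5296 0.031  0.1548]
 [0.5643 0.0344 0.1544]
 [0.531  0.0379 0.1535]
 [0.5667 0.0303 0.1528]
 [0.5639 0.0327 0.1515]
 [0.5662 0.0281 0.1462]
 [0.563  0.029  0.146 ]]
t 0.6 pos [ 0.2148 -0.5869  0.2226] yaw_y -69.9 shift [ 443.1 -401.  -177.4] turn 12.499660589192274 F [-0.38  0.1  -0.1 ] open 1.002
```

>>> servo_tool(
  increments=[
    [0,[20,-15,-30],0],
    [0,[36,-30,-35],0],
    [0,[42,-38,-35],0],
    [0,[42,-38,-30],0],
    [0,[42,-38,-20],0],
  ],
)

```text
time_s: 1.23
position: [0.3296, -0.3783, 0.3714]
tcp_rot: [[0.939, 0.343, 0.002], [0.343, -0.939, -0.002], [0.001, 0.003, -1.0]]
force: [1.4, -0.4, 0.0]
opening: 1.001
```

>>> servo_tool(
  increments=[
    [0,[42,-40,-15],0],
    [0,[42,-40,-10],0],
    [0,[42,-40,0],0],
    [0,[42,-40,0],0],
    [0,[42,-40,0],0],
  ],
)

```text
time_s: 1.85
position: [0.4578, -0.1176, 0.395]
tcp_rot: [[0.939, 0.343, 0.001], [0.343, -0.939, -0.001], [0.001, 0.001, -1.0]]
force: [1.3, -0.1, 0.3]
opening: 1.003
```

```bash
python3 -c "
from h import *
plan([.4900,-.058,.39],-81.9)"
```

```text
t 1.85 pos [ 0.4578 -0.1176  0.395 ] yaw_y -69.9 shift [ 50.7 -44.9   5. ] turn 11.98867401283475 F [ 1.35 -0.06  0.26] open 1.003
```

>>> servo_tool(
  increments=[
    [0,[26,-22,0],0],
    [0,[24,-23,5],0],
    [0,[0,0,0],6],
    [0,[0,0,0],6],
    [0,[0,0,0],0],
  ],
)

```text
time_s: 2.48
position: [0.4887, -0.0597, 0.3897]
tcp_rot: [[0.99, 0.142, 0.0], [0.142, -0.99, -0.0], [0.0, 0.0, -1.0]]
force: [0.2, 0.2, 0.3]
opening: 0.999
```

```bash
python3 -c "
from h import *
plan([.4900,-.058,.313],-81.9)
p,d=bot.capture('wrist');cv2.imwrite('pics/w1.png',p)"
```

```text
t 2.48 pos [ 0.4887 -0.0597  0.3897] yaw_y -81.8 shift [ 1.5 -1.5 76.7] turn 0.089680670947061 F [0.2  0.19 0.25] open 0.999
```

View pics/w1.png

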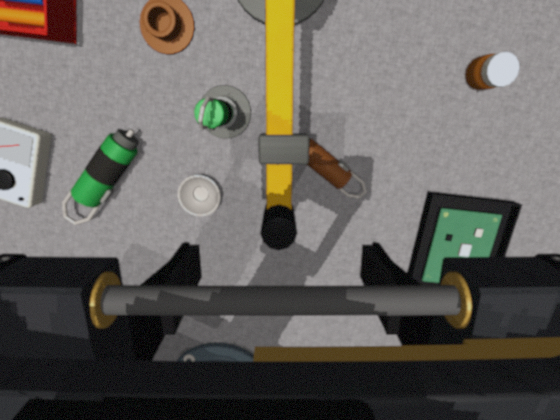

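The wrist view shows the knob at (278,226), centred between the fingers. The small green driver in the grey ring is at (212,113), and the brown driver stands beside the hook at (330,165). I descend and grip.

>>> servo_tool(
  increments=[
    [0,[1.5,-1.5,20],0],
    [0,[0,0,22],0],
    [0,[0,0,20],0],
    [0,[0,0,14],0],
    [0.4,[0,0,0],0],
  ],
)

```text
time_s: 3.15
position: [0.4895, -0.0582, 0.3128]
tcp_rot: [[0.99, 0.141, -0.002], [0.141, -0.99, 0.001], [-0.002, -0.001, -1.0]]
force: [0.1, -0.6, 0.0]
opening: 0.949
```

>>> servo_tool(
  increments=[
    [0.62,[0,0,0],0],
    [0.8,[0,0,0],0],
    [1,[0,0,0],0],
    [1,[0,0,0],0],
  ],
)

```text
time_s: 3.65
position: [0.4902, -0.0583, 0.314]
tcp_rot: [[0.99, 0.141, 0.001], [0.141, -0.99, -0.0], [0.001, 0.0, -1.0]]
force: [0.9, 0.7, 0.5]
opening: 0.516
```

```bash
python3 -c "
from h import *
plan([.4900,-.058,.313],-81.9)"
```

```text
t 3.65 pos [ 0.4902 -0.0583  0.314 ] yaw_y -81.9 shift [-0.1 -0.3  1. ] turn 0.0028600902779061244 F [0.89 0.7  0.51] open 0.516
```

>>> servo_tool(
  increments=[
    [1,[0,0,0],0],
    [1,[0,0,0],0],
    [1,[0,0,0],0],
    [1,[0,0,0],0],
    [1,[0,0,0],0],
  ],
)

```text
time_s: 4.28
position: [0.49, -0.0582, 0.3137]
tcp_rot: [[0.99, 0.141, -0.0], [0.141, -0.99, -0.0], [-0.0, 0.0, -1.0]]
force: [-0.3, -0.4, -0.2]
opening: 0.269
```

>>> servo_tool(
  increments=[
    [1,[0,-4.7,0],1],
    [1,[0.2,-9.4,0],2],
    [1,[0.4,-14.1,0],3],
    [1,[0.4,-14.1,0],3],
    [1,[0.2,-9.4,0],2],
  ],
)

```text
time_s: 4.9
position: [0.4878, -0.0059, 0.3136]
tcp_rot: [[0.999, -0.052, 0.0], [-0.052, -0.999, 0.0], [0.0, -0.0, -1.0]]
force: [1.2, -0.1, -0.9]
opening: 0.269
```

>>> servo_tool(
  increments=[
    [1,[0,-4.7,0],1],
    [1,[0,0,0],0],
  ],
)

```text
time_s: 5.15
position: [0.4881, -0.0016, 0.3136]
tcp_rot: [[0.998, -0.067, 0.0], [-0.067, -0.998, 0.0], [0.0, -0.0, -1.0]]
force: [1.3, 0.7, -1.2]
opening: 0.266
```

Run:
```python
from h import *
plan([.4877,-.0013,.313],-94)
np.set_printoptions(suppress=True,linewidth=200,precision=4)
d=0
p,d=bot.capture("side");cv2.imwrite("pics/s2.png",p);cv2.imwrite("pics/s2c.png",cv2.resize(p[110:290,200:370],None,fx=3.3,fy=3.3,interpolation=2));np.save("pics/s2.npy",d)
p,d=bot.capture("top");cv2.imwrite("pics/t2.png",p);cv2.imwrite("pics/t2c.png",cv2.resize(p[80:280,180:445],None,fx=3,fy=3,interpolation=2));np.save("pics/t2.npy",d)
X=cloud("top",d,(270,150,320,210)).reshape(-1,3);b=X[(X[:,2]>.32)&(X[:,2]<.34)]
if len(b)>20:
    l=cv2.fitLine(b[:,:2].astype(np.float32),2,0,.01,.01).ravel();print("boom",len(b),l,np.arctan(l[1]/l[0]))
```

```text
t 5.15 pos [ 0.4881 -0.0016  0.3136] yaw_y -93.9 shift [-0.4 -0.3  0.6] turn 0.13435371133442686 F [ 1.27  0.7  -1.17] open 0.266
boom 499 [ 0.9974 -0.072   0.6454 -0.0133] -0.07203691
```

View pics/s2c.png

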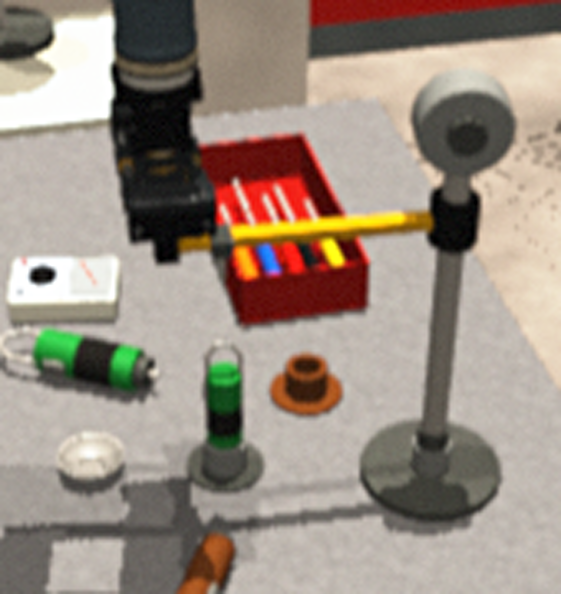

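View pics/t2c.png

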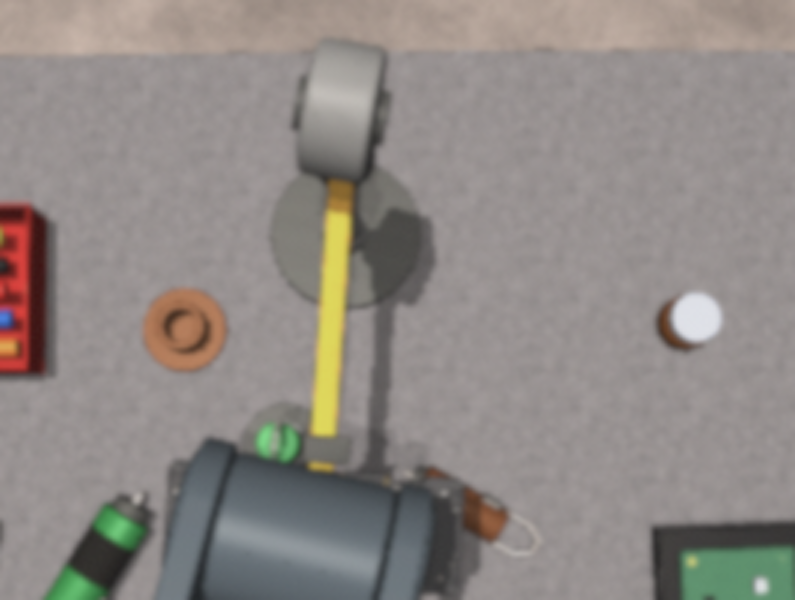

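The two loose look-alike drivers have toppled on their own. They were already lying down in the wrist picture, before any contact, and the target driver still stands in its ring. Now I pull the hook down.

>>> servo_tool(
  increments=[
    [1,[0,0,6],0],
    [1,[0,0,12],0],
    [1,[0,0,16],0],
    [1,[0,0,16],0],
    [1,[0,0,16],0],
  ],
)

```text
time_s: 5.88
position: [0.4878, -0.0021, 0.2469]
tcp_rot: [[0.998, -0.068, -0.0], [-0.068, -0.998, -0.0], [-0.0, 0.0, -1.0]]
force: [-1.2, 1.3, 4.3]
opening: 0.267
```

>>> servo_tool(
  increments=[
    [1,[0,0,16],0],
    [1,[0,0,16],0],
    [1,[0,0,16],0],
    [1,[0,0,12],0],
    [1,[0,0,6],0],
  ],
)

```text
time_s: 6.5
position: [0.4876, -0.0021, 0.1811]
tcp_rot: [[0.998, -0.068, -0.001], [-0.068, -0.998, 0.0], [-0.001, 0.0, -1.0]]
force: [-1.7, 0.2, 7.4]
opening: 0.265
```

>>> servo_tool(
  increments=[
    [1,[0,0,3],0],
    [1,[0,0,0],0],
  ],
)

```text
time_s: 6.75
position: [0.4876, -0.0021, 0.1784]
tcp_rot: [[0.998, -0.068, -0.001], [-0.068, -0.998, -0.0], [-0.001, 0.0, -1.0]]
force: [-2.3, 1.4, 7.5]
opening: 0.268
```

Run:
```python
from h import *
plan([.4877,-.0013,.1766],-94)
np.set_printoptions(suppress=True,linewidth=200,precision=4)
p,d=bot.capture("side");cv2.imwrite("pics/s3.png",p);cv2.imwrite("pics/s3c.png",cv2.resize(p[170:280,210:370],None,fx=4.9,fy=4.9,interpolation=2));np.save("pics/s3.npy",d)
p,d=bot.capture("top");cv2.imwrite("pics/t3.png",p);cv2.imwrite("pics/t3c.png",cv2.resize(p[130:280,200:360],None,fx=4,fy=4,interpolation=2));np.save("pics/t3.npy",d)
X=cloud("top",d,(270,165,320,225)).reshape(-1,3);b=X[(X[:,2]>.17)&(X[:,2]<.22)]
if len(b)>20:
    l=cv2.fitLine(b[:,:2].astype(np.float32),2,0,.01,.01).ravel();print("boom",len(b),l,np.arctan(l[1]/l[0]),np.median(b[:,2]))
```

```text
t 6.75 pos [ 0.4876 -0.0021  0.1784] yaw_y -93.9 shift [ 0.  -0.8  1.8] turn 0.09310209425832738 F [-2.29  1.38  7.49] open 0.268
boom 438 [ 0.997  -0.0768  0.6256 -0.012 ] -0.07691697 0.19655307324307153
```

View pics/s3c.png

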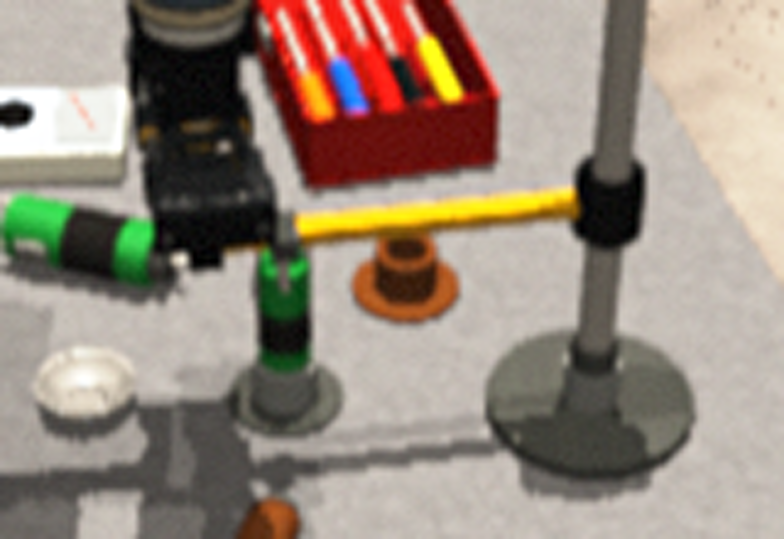

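View pics/t3c.png

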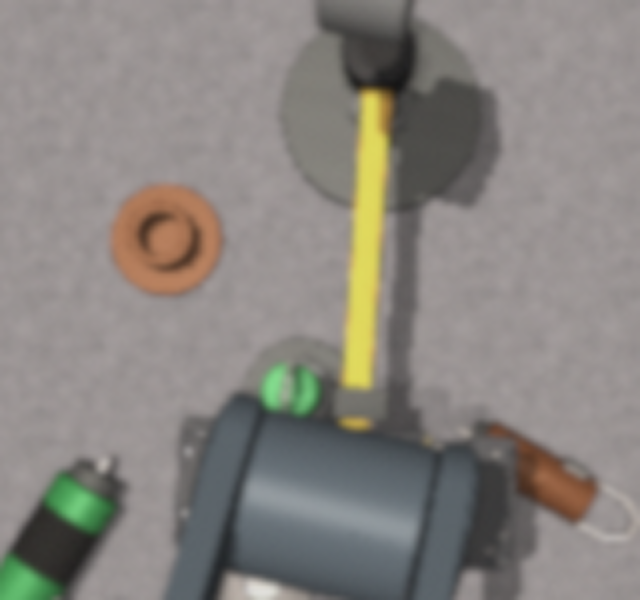

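>>> servo_tool(
  increments=[
    [1,[0,0,3],0],
    [1,[0,0,2],0],
    [1,[0.1,-4.7,0],1],
    [1,[0.2,-7.1,0],1.5],
    [1,[0.1,-4.7,0],1],
  ],
)

```text
time_s: 7.48
position: [0.4893, 0.0145, 0.1737]
tcp_rot: [[0.992, -0.129, -0.001], [-0.129, -0.992, -0.0], [-0.001, 0.0, -1.0]]
force: [-3.2, 1.0, 7.6]
opening: 0.267
```

Run:
```python
from h import *
plan([.4877,-.0013,.1766],-94)
np.set_printoptions(suppress=True,linewidth=200,precision=4)
p,d=bot.capture("side");cv2.imwrite("pics/s4c.png",cv2.resize(p[190:260,230:320],None,fx=8,fy=8,interpolation=2));np.save("pics/s4.npy",d)
p,d=bot.capture("top");cv2.imwrite("pics/t4c.png",cv2.resize(p[150:270,220:340],None,fx=5,fy=5,interpolation=2));np.save("pics/t4.npy",d)
X=cloud("top",d,(270,165,320,225)).reshape(-1,3);b=X[(X[:,2]>.17)&(X[:,2]<.22)]
l=cv2.fitLine(b[:,:2].astype(np.float32),2,0,.01,.01).ravel();print("boom",len(b),l,np.arctan(l[1]/l[0]),np.median(b[:,2]))
```

```text
t 7.47 pos [0.4893 0.0145 0.1737] yaw_y -97.4 shift [ 0.4 15.9 -2.9] turn -3.4347072770505207 F [-3.15  1.01  7.62] open 0.267
boom 439 [ 0.9901 -0.1401  0.6265 -0.0039] -0.14060152 0.19147831017621658
```

View pics/s4c.png

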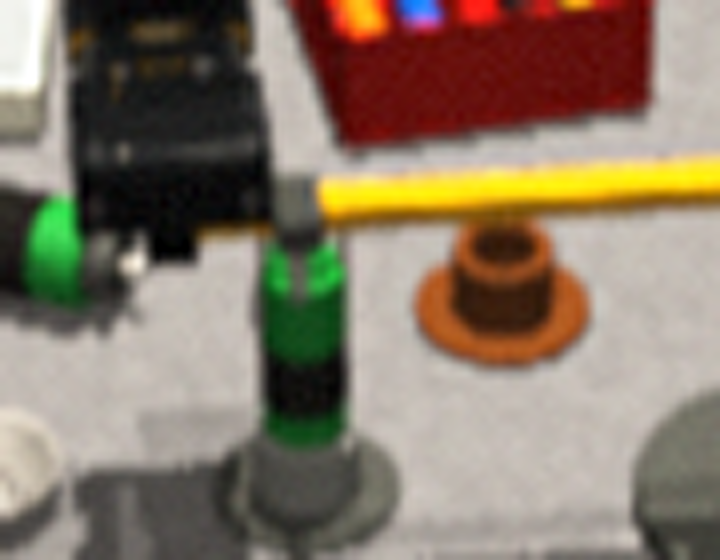

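View pics/t4c.png

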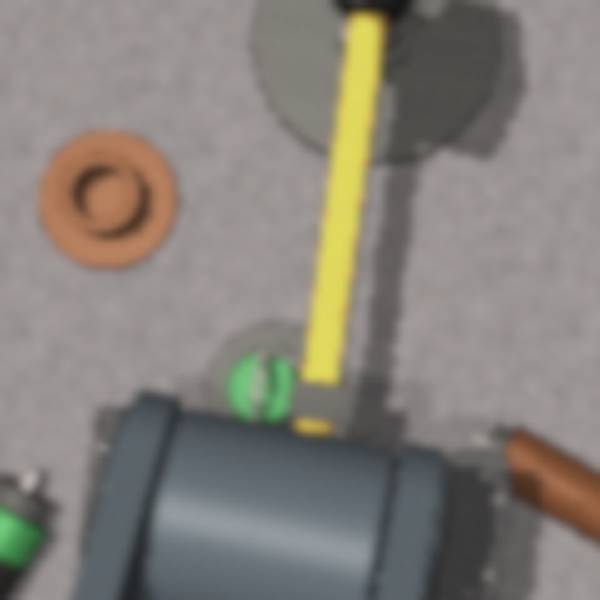

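>>> servo_tool(
  increments=[
    [1,[0.0,-4.7,0],1],
    [1,[0.1,-7.1,0],1.5],
    [1,[0.1,-4.7,0],1],
    [1,[0.1,-4.7,0],1],
    [1,[0,-4.7,0],1],
  ],
)

```text
time_s: 8.2
position: [0.494, 0.04, 0.1737]
tcp_rot: [[0.975, -0.224, -0.001], [-0.224, -0.975, 0.0], [-0.001, 0.0, -1.0]]
force: [-3.4, 1.1, 8.4]
opening: 0.271
```

Run:
```python
from h import *
plan([.4877,-.0013,.1766],-94)
np.set_printoptions(suppress=True,linewidth=200,precision=4)
p,d=bot.capture("side");cv2.imwrite("pics/s5c.png",cv2.resize(p[190:260,230:320],None,fx=8,fy=8,interpolation=2));np.save("pics/s4.npy",d)
p,d=bot.capture("top");cv2.imwrite("pics/t5c.png",cv2.resize(p[150:270,220:340],None,fx=5,fy=5,interpolation=2));np.save("pics/t4.npy",d)
X=cloud("top",d,(265,170,310,222)).reshape(-1,3);b=X[(X[:,2]>.18)&(X[:,2]<.21)]
l=cv2.fitLine(b[:,:2].astype(np.float32),2,0,.01,.01).ravel();print("boom",len(b),l,np.arctan(l[1]/l[0]),np.median(b[:,2]))
```

```text
t 8.2 pos [0.494  0.04   0.1737] yaw_y -102.9 shift [ 3.2 41.7 -2.9] turn -8.93136859367553 F [-3.35  1.07  8.37] open 0.271
boom 389 [ 0.9727 -0.2319  0.6246  0.0091] -0.23407033 0.19139336012001473
```

View pics/s5c.png

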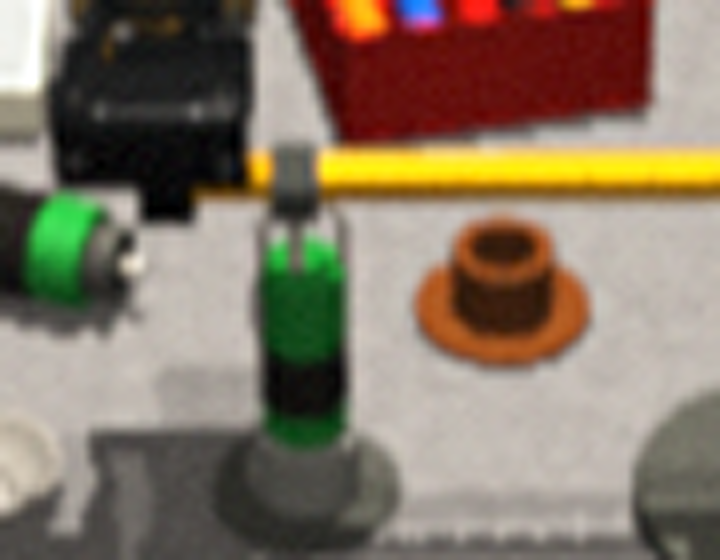

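View pics/t5c.png

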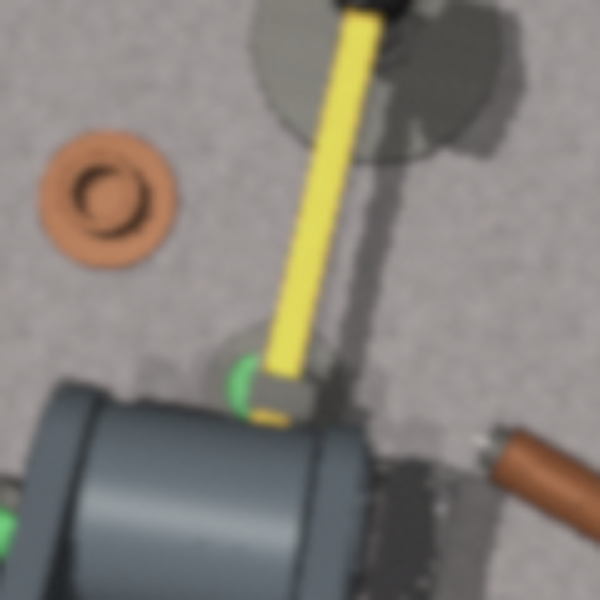

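The hook's shank now shows centred inside the bail's outline at (295,245) in the crop, and the forces are unchanged. I finish the last 2.4°, then ease up.

>>> servo_tool(
  increments=[
    [1,[0.0,-4.2,0],0.9],
    [1,[0.1,-4.7,0],1],
    [1,[0,-2.4,0],0.5],
    [1,[0,0,0],0],
  ],
)

```text
time_s: 8.8
position: [0.4968, 0.0511, 0.1737]
tcp_rot: [[0.965, -0.264, -0.001], [-0.264, -0.965, 0.0], [-0.001, -0.0, -1.0]]
force: [-2.6, 1.0, 7.8]
opening: 0.271
```

Run:
```python
from h import *
plan([.4877,-.0013,.1766],-94)
np.set_printoptions(suppress=True,linewidth=200,precision=4)
p,d=bot.capture("side");cv2.imwrite("pics/s6c.png",cv2.resize(p[190:260,230:320],None,fx=8,fy=8,interpolation=2))
p,d=bot.capture("top");cv2.imwrite("pics/t6c.png",cv2.resize(p[150:270,220:340],None,fx=5,fy=5,interpolation=2))
X=cloud("top",d,(265,170,310,222)).reshape(-1,3);b=X[(X[:,2]>.18)&(X[:,2]<.21)]
l=cv2.fitLine(b[:,:2].astype(np.float32),2,0,.01,.01).ravel();print("boom",len(b),l,np.arctan(l[1]/l[0]),np.median(b[:,2]))
```

```text
t 8.8 pos [0.4968 0.0511 0.1737] yaw_y -105.3 shift [ 5.1 53.  -2.9] turn -11.293778754688233 F [-2.59  1.01  7.82] open 0.271
boom 394 [ 0.963  -0.2693  0.6247  0.0146] -0.27270383 0.19121848168512323
```

View pics/s6c.png

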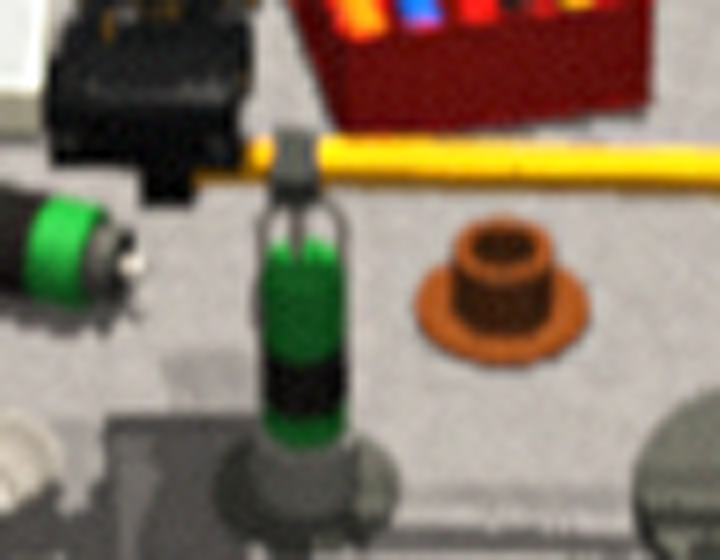

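View pics/t6c.png

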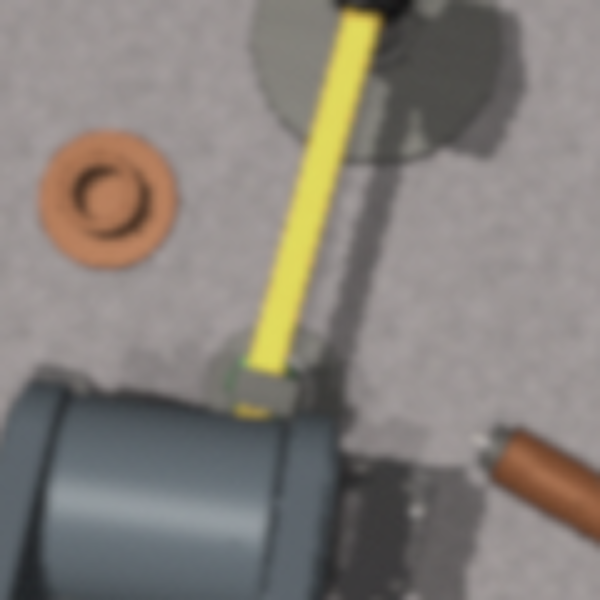

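>>> servo_tool(
  increments=[
    [1,[0,0,-3],0],
    [1,[0,0,-4],0],
    [1,[0,0,-4],0],
    [1,[0,0,-4],0],
    [1,[0,0,-2],0],
  ],
)

```text
time_s: 9.52
position: [0.4968, 0.051, 0.1908]
tcp_rot: [[0.965, -0.264, -0.0], [-0.264, -0.965, 0.0], [-0.001, -0.0, -1.0]]
force: [-2.8, 1.0, 6.6]
opening: 0.269
```

>>> servo_tool(
  increments=[
    [1,[0,0,-2],0],
    [1,[0,0,-2],0],
    [1,[0,0,-2],0],
    [1,[0,0,-2],0],
    [1,[0,0,-2],0],
  ],
)

```text
time_s: 10.15
position: [0.4969, 0.0509, 0.2005]
tcp_rot: [[0.965, -0.264, -0.001], [-0.264, -0.965, 0.0], [-0.001, 0.0, -1.0]]
force: [-1.3, 1.8, 2.9]
opening: 0.269
```

Run:
```python
from h import *
plan([.4877,-.0013,.1766],-94)
p,d=bot.capture("side");cv2.imwrite("pics/s7c.png",cv2.resize(p[180:260,230:320],None,fx=7.5,fy=7.5,interpolation=2))
```

```text
t 10.15 pos [0.4969 0.0509 0.2005] yaw_y -105.3 shift [ 5.  52.8 23.9] turn -11.307554904380098 F [-1.3   1.8   2.88] open 0.269
```

View pics/s7c.png

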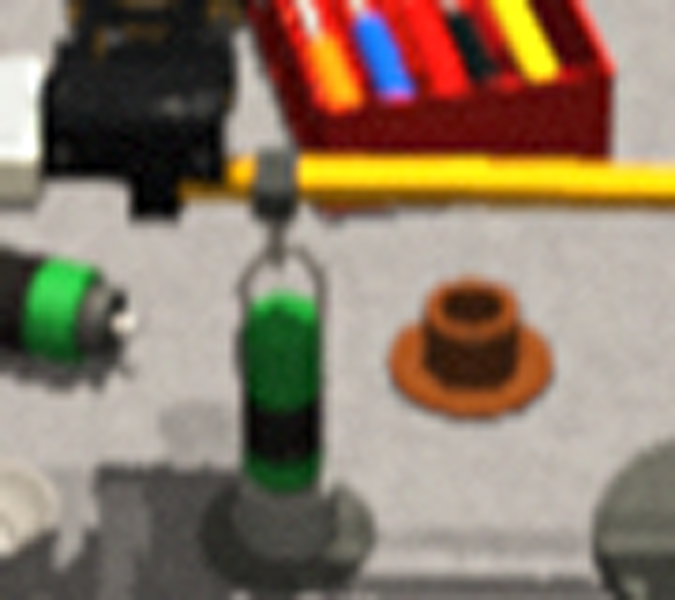

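>>> servo_tool(
  increments=[
    [1,[0,0,-2],0],
    [1,[0,0,-3],0],
    [1,[0,0,-4],0],
    [1,[0,0,-4],0],
    [1,[0,0,-4],0],
  ],
)

```text
time_s: 10.82
position: [0.497, 0.0509, 0.2179]
tcp_rot: [[0.965, -0.264, -0.001], [-0.264, -0.965, 0.0], [-0.001, 0.0, -1.0]]
force: [-2.7, 0.9, 2.4]
opening: 0.266
```

>>> servo_tool(
  increments=[
    [1,[0,0,-4],0],
    [1,[0,0,-4],0],
    [1,[0,0,-4],0],
    [1,[0,0,-4],0],
    [1,[0,0,-3],0],
  ],
)

```text
time_s: 11.45
position: [0.4972, 0.0509, 0.2369]
tcp_rot: [[0.965, -0.264, -0.0], [-0.264, -0.965, -0.0], [-0.0, 0.0, -1.0]]
force: [-2.2, 0.2, 2.8]
opening: 0.268
```

Run:
```python
from h import *
plan([.4877,-.0013,.1766],-94)
p,d=bot.capture("side");cv2.imwrite("pics/s8c.png",cv2.resize(p[170:260,230:320],None,fx=6.6,fy=6.6,interpolation=2))
```

```text
t 11.45 pos [0.4972 0.0509 0.2369] yaw_y -105.3 shift [ 4.6 52.8 60.3] turn -11.302291233133602 F [-2.19  0.18  2.76] open 0.268
```

View pics/s8c.png

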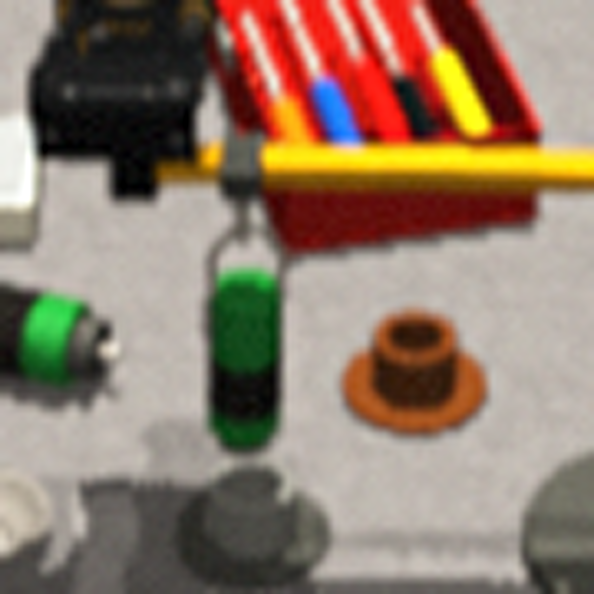

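```bash
cat > avg.py <<'E'
from h import *
import sys
n=int(sys.argv[1]);F=[]
for i in range(n):
    bot.capture("side");s=bot.read_state();F.append(s["force"])
F=np.array(F);print("t",s["time_s"],"z",np.round(s["position"],4),"F",F.mean(0).round(2),"sem",(F.std(0)/n**.5).round(2),F[:,2].round(1))
E
python3 avg.py 16
```

```text
t 12.3 z [0.4972 0.0509 0.2366] F [-2.81  0.99  1.82] sem [0.11 0.09 0.11] [2.  2.2 1.2 1.9 2.6 1.9 1.9 2.6 1.2 1.4 1.1 1.7 1.5 2.2 1.8 1.9]
```

>>> servo_tool(
  increments=[
    [1,[-0.3,0,-4],0],
    [1,[-0.3,0,-6],0],
    [1,[0,0,-7],0],
    [1,[0,0,-7],0],
    [1,[0,0,-6],0],
  ],
)

```text
time_s: 12.92
position: [0.497, 0.0509, 0.2673]
tcp_rot: [[0.965, -0.264, 0.001], [-0.264, -0.965, -0.0], [0.001, -0.0, -1.0]]
force: [-0.7, 1.0, -0.0]
opening: 0.271
```

>>> servo_tool(
  increments=[
    [1,[0,0,-3],0],
    [1,[0,0,-1],0],
    [1,[0,0,0],0],
    [1,[0,0,0],0],
  ],
)

```text
time_s: 13.42
position: [0.4969, 0.051, 0.2706]
tcp_rot: [[0.965, -0.264, 0.0], [-0.264, -0.965, -0.0], [0.0, -0.0, -1.0]]
force: [-0.4, 1.3, 0.8]
opening: 0.27
```

```bash
python3 avg.py 20
```

```text
t 14.425 z [0.4968 0.051  0.2707] F [ 0.11  0.23 -0.08] sem [0.11 0.09 0.12] [ 0.6 -0.5  0.1  0.6  0.4 -0.6 -0.  -0.1  0.3 -0.5  0.6 -1.3 -0.   0.1
  0.3 -0.6 -0.2  0.4 -0.5 -0.7]
```

>>> servo_tool(
  increments=[
    [1,[0,0,-4],0],
    [1,[0,0,-6],0],
    [1,[0,0,-4],0],
    [1,[0,0,-2],0],
    [1,[0,0,0],0],
  ],
)

```text
time_s: 15.05
position: [0.4967, 0.051, 0.2868]
tcp_rot: [[0.965, -0.264, 0.0], [-0.264, -0.965, -0.0], [0.0, -0.0, -1.0]]
force: [-0.3, -0.7, -0.3]
opening: 0.27
```

```bash
python3 avg.py 24
```

```text
t 16.25 z [0.4967 0.051  0.2867] F [ 1.14 -0.08 -0.62] sem [0.12 0.09 0.13] [ 0.7 -1.2 -0.5 -0.8  1.4 -0.6 -1.2 -1.1 -0.4 -0.2 -0.8 -1.3 -1.5 -1.3
 -1.3 -1.2 -0.7 -0.6 -0.6 -0.3 -0.9  0.   0.  -0.6]
```

>>> servo_tool(
  increments=[
    [1,[0,0,4],0],
    [1,[0,0,6],0],
    [1,[0,0,3],0],
    [1,[0,0,1],0],
    [1,[0,0,0],0],
  ],
)

```text
time_s: 16.88
position: [0.4967, 0.051, 0.2726]
tcp_rot: [[0.965, -0.264, -0.0], [-0.264, -0.965, -0.0], [-0.0, 0.0, -1.0]]
force: [1.7, -0.7, -0.0]
opening: 0.268
```

```bash
python3 avg.py 30
```

```text
t 18.375 z [0.4967 0.051  0.2727] F [ 0.92 -0.15 -0.05] sem [0.09 0.07 0.1 ] [ 0.2  0.5 -0.4 -0.3  0.5 -0.1  0.2  0.2  1.2 -1.1 -0.9 -0.7 -0.1 -0.1
 -0.6 -0.6 -0.2 -0.7 -0.2  1.2 -0.1  0.2 -0.3 -0.4  0.4 -0.4 -0.   0.1
  0.7  0.3]
```

The balance estimates agree at TCP z ≈ 0.272 m. The force there is −0.05 ± 0.10 N, with a clear pull on either side of it, so I release gently.

>>> servo_tool(
  increments=[
    [0.7,[0,0,0],0],
    [0.65,[0,0,0],0],
    [0.6,[0,0,0],0],
    [0.5,[0,0,0],0],
    [0.4,[0,0,0],0],
  ],
)

```text
time_s: 19.0
position: [0.4966, 0.051, 0.2726]
tcp_rot: [[0.965, -0.264, -0.0], [-0.264, -0.965, 0.0], [-0.0, 0.0, -1.0]]
force: [-0.9, -0.0, -0.5]
opening: 0.529
```

Run:
```python
from h import *
plan([.4877,-.0013,.1766],-94)
np.set_printoptions(suppress=True,linewidth=200,precision=4)
for k in range(3):
    p,d=bot.capture("top")
    X=cloud("top",d,(260,165,320,222)).reshape(-1,3);b=X[(X[:,2]>.24)&(X[:,2]<.34)]
    l=cv2.fitLine(b[:,:2].astype(np.float32),2,0,.01,.01).ravel();print("boom",len(b),np.arctan(l[1]/l[0]),np.median(b[:,2]))
p,d=bot.capture("wrist");cv2.imwrite("pics/w9.png",p)
```

```text
t 19.0 pos [0.4966 0.051  0.2726] yaw_y -105.3 shift [ 5.2 52.8 96. ] turn -11.301852723778865 F [-0.91 -0.02 -0.51] open 0.529
boom 485 -0.27597532 0.290167614341853
boom 482 -0.27546066 0.29017963857235185
boom 484 -0.27688497 0.2902527705474015
```

View pics/w9.png

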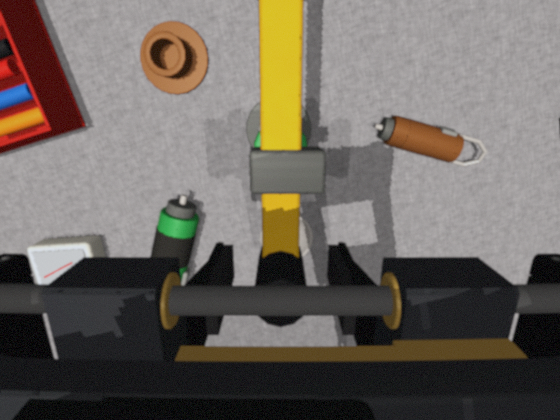

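The boom is steady at 0.290 m and has not moved since release. The knob sits clear between the open fingers at about (282,290). I retreat straight up.

>>> servo_tool(
  increments=[
    [0.3,[0,0,-4],0],
    [0.3,[0,0,-14],0],
    [0.3,[0,0,-22],0],
    [0.3,[0,0,-25],0],
    [0.3,[0,0,-25],0],
  ],
)

```text
time_s: 19.82
position: [0.4968, 0.051, 0.3646]
tcp_rot: [[0.965, -0.264, 0.001], [-0.264, -0.965, -0.0], [0.001, -0.0, -1.0]]
force: [0.3, -0.1, -0.9]
opening: 0.697
```

>>> servo_tool(
  increments=[
    [0.3,[-10,0,-15],0],
    [0.3,[-25,0,0],0],
    [0.3,[-30,0,0],0],
    [0.3,[-10,0,0],0],
    [0.3,[0,0,0],0],
  ],
)

```text
time_s: 20.45
position: [0.4241, 0.071, 0.3781]
tcp_rot: [[0.965, -0.263, 0.001], [-0.263, -0.965, -0.0], [0.001, -0.0, -1.0]]
force: [-0.4, -0.3, 1.4]
opening: 0.699
```

Run:
```python
from h import *
plan([.4877,-.0013,.1766],-94)
for k in range(10):
    p,d=bot.capture("top")
    X=cloud("top",d,(260,165,320,222)).reshape(-1,3);b=X[(X[:,2]>.24)&(X[:,2]<.34)]
    l=cv2.fitLine(b[:,:2].astype(np.float32),2,0,.01,.01).ravel();print("boom",len(b),np.arctan(l[1]/l[0]).round(4),np.median(b[:,2]).round(4))
cv2.imwrite("pics/t10.png",p)
p,d=bot.capture("side");cv2.imwrite("pics/s10.png",p);cv2.imwrite("pics/s10c.png",cv2.resize(p[130:280,200:360],None,fx=4,fy=4,interpolation=2))
```

```text
t 20.45 pos [0.4241 0.071  0.3781] yaw_y -105.3 shift [ 80.1  53.  201.5] turn -11.27700370350621 F [-0.43 -0.32  1.4 ] open 0.699
boom 486 -0.2757 0.2902
boom 481 -0.2758 0.2904
boom 485 -0.2759 0.2902
boom 483 -0.2758 0.2902
boom 483 -0.2753 0.2903
boom 485 -0.2757 0.2901
boom 484 -0.2768 0.2901
boom 483 -0.2761 0.2903
boom 481 -0.2766 0.2901
boom 484 -0.2757 0.2901
```

View pics/s10c.png

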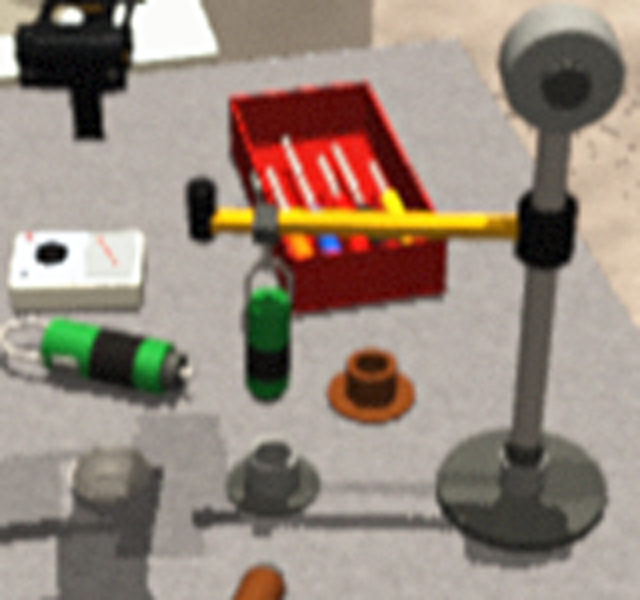

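View pics/t10.png

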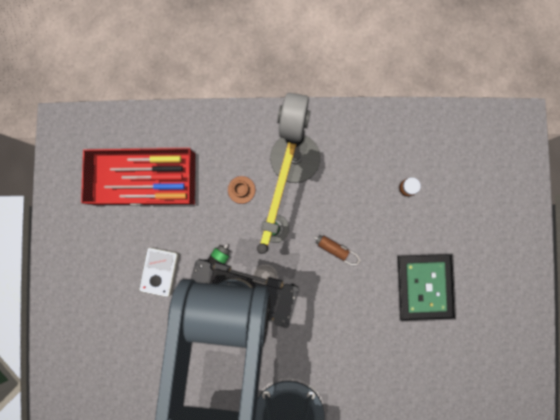

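The driver hangs still on the hook, clear of the stand (grey ring empty at about (272,480) in the side crop). The boom is steady and the robot touches nothing.

```bash
python3 -c "
from rig import bot
print(bot.hand_in())"
```

```text
the job is handed in; nothing more can be done
None
```

The small green driver now hangs on the balancer hook, clear of its grey stand, and the job was handed in at about 21 s.

- **Sequence:** I gripped the knob and swung the boom to open space. I then pulled the hook down about 140 mm, swung its point through the bail and eased it up until the driver was lifted. I held the knob until the averaged vertical force was −0.05 ± 0.10 N. I measured a pull of +1.8 N about 36 mm lower and −0.6 N about 14 mm higher, then let go.
- **Last checks:** Between letting go and hand-in, boom height stayed at 0.290 m and swing at −0.276 rad, within noise. The side view showed the driver hanging on the hook with the stand empty and the gripper clear.
- **Noise:** Single force readings scattered by about ±0.7 N, so the balance was judged only on averages. The individual estimates of the balance height spread over about 8 mm, from 0.269 to 0.277 m, and I let go at 0.273 m.
- **Toppled look-alikes:** The brown driver and the larger green driver fell over. They were already lying down by 2.5 s, before the gripper touched anything, so I believe they toppled on their own. Both stayed on the bench and I left them alone.

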